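# Seat the cell mount in the corner of the alignment stage

### The job

Pick up the aluminium cell mount (the flat base with an upright block on it) and set it flat on the alignment stage, its long base side along the long fence and its short side against the short fence. Press it into the corner so that it is flush with both fences at once, and finish while still holding and pressing it there, as a colleague is about to screw it down; leave the glassware, the bottles and the lens post where they are.

Things in the scene. Friction and masses are not known exactly. Their poses are not given: they have to be found in the camera images.
- cell_mount: Loose aluminium cell mount, 0.25-0.5 kg, upright on the table. Base 80 (x) x 60 (y) x 20 mm; centred on it a block 40 (x) x 30 (y) mm from 20 to 66 mm above the underside, a dark round light port on each x face. Origin: centre of the underside; x along the 80 mm side, z up. A half turn about z leaves it the same; either way round is right. Grip the block across its 30 mm (y) or 40 mm (x).
- stage: Alignment stage, fixed to the table: dark steel plate 170 (x) x 150 (y) mm, top face 18 mm above the table. Origin: centre of the plate's underside; x along the long fence. The stage may stand at any yaw, to the left or the right of the robot's middle line, with the cell mount on the other side. Its bare top drags on a mount slid over it (5 to 15 N when pressed down); pushed high up it may tip.
- corner (a point): Point on the stage's top face (18 mm above the table) where the planes of the fences' inner faces meet: (-65, -55) mm from the stage's origin in the stage's axes, axes as the stage's. The mount belongs on its +x, +y side: seated flush, the mount's origin is 40 mm along x and 30 mm along y from here, same height. The fences stop 10 mm short of this point.
- long_fence: Rigid steel bar fixed on the stage, 126 mm along the stage's x, 12 mm thick, its top 18 mm above the stage's top face. Its inner face looks to the stage's +y and passes through the corner point; it runs from 10 to 136 mm beyond the corner along x. Origin: centre of its underside; its own x runs along the stage's x.
- short_fence: Rigid steel bar fixed on the stage, 88 mm along the stage's y, 12 mm thick, its top 18 mm above the stage's top face. Its inner face looks to the stage's +x and passes through the corner point; it runs from 10 to 98 mm beyond the corner along y. Origin: centre of its underside; its own x runs along the stage's y.
- lens_post: Bystander: loose round aluminium lens post, 44 mm across its foot, 34 mm across its head, 56 mm tall, near the middle line between stage and mount. Origin: centre of the underside. Leave alone.
- dish: Bystander: glass dish, 90 mm across, 22 mm tall, beyond the work. Origin: centre of the underside. Leave alone.
- small_bottle: Bystander: pale plastic bottle with white cap, 48 mm across, 85 mm tall, beyond the work. Origin: centre of the underside. Leave alone.
- reagent_bottle: Bystander: amber glass bottle with paper label, 70 mm across, 150 mm tall, to the robot's right. Origin: centre of the underside. Leave alone.
Mind the look-alikes: they are no part of the job. What is shaped like the cell_mount but green or pink is not meant.

How it is judged:
By the outcome, as a careful person would: the job done as asked, in the order asked, and still so for the second after the job is handed in, while the arm keeps its last pose, push and grip.
It also fails if it takes over 56 s, if anything falls off the work surface, if the arm or the gripper's body presses on something with over 40 N, if the wrist force passes 120 N, or if a joint passes its speed limit or range.

### The arm

A 6-joint arm with a two-finger parallel gripper is mounted at the origin on the work surface. World frame = base frame: x ahead of the robot, y to its left, z up, the work surface at z = 0. Lengths are in m, angles in degrees, forces in N, time in s.
With the tool pointing down it reaches from about 0.35 to 0.875 m from the base axis. Payload 4.2 kg.
Tool frame: the origin (TCP) lies between the finger pads; the fingertips stand 17 mm ahead of it and the grasp point (between the pads) lies 2 mm behind it; z points along the fingers, y is the direction in which the jaws open and shut (so a half turn about z gives the same grasp; the last joint's range is limited). The gripper opens to 87 mm and grips with 3 to 60 N. Pads are 19 mm wide; open, the fingers measure 117 mm over their backs; the gripper's body (75 mm by 190 mm) begins 51 mm behind the grasp point.
Start: joints at [-48.954, 22.042, 0.453, 0, -68.411, -14.817], TCP at [0.276, -0.561, 0.24] pointing down, gripper open.
Joint ranges: [-179.83, 179.83], [-69.29, 118.12], [-61.27, 80.66], [-181.25, 117.63], [-171.15, -9.14], [-177.46, 177.46]. Speed limits (degrees/s): [159.86, 159.86, 180, 180, 180, 180].

### API

Orientations are given as a 3x3 rotation matrix whose columns are the frame's x, y, z axes.
In Python, from station import r gives the robot as it stands.
- The arm moves only by the shell command python3 -m creep 'ROWS'. ROWS is JSON, a list of rows, each a list of 7 numbers: the opening, from 0 (shut) to 1 (fully open), then the shift along the tool's x, y, z scaled (see below), then the turn, a rotation vector about the tool's x, y, z scaled (see below). A call has 1 to 5 rows; each row is the pose to reach, as a shift and turn from the pose measured when the call began, along the tool's axes at that moment, turning the shorter way round; what a row does not reach only later rows make up. The controller multiplies each number of a shift by 300 mm and each number of a turn by 180 degrees. A row lasts 1/12 s, in which the tool goes at most 41.7 mm and 7.16 degrees, less where a joint would pass 70% of its speed; a pose out of reach is approached as far as the arm can. A call with a number of a shift or a turn outside -1 to 1 is refused whole. A call with a gripper value outside its range is refused whole. The fingers move at their own pace and stop on an object; the grip force is fixed at half the most. Time passes only in rows, so rows that repeat a pose let the fingers close. It gives the time, the measured TCP pose, the force and the opening at its end, in the units of the state.
- r.sense(): the state, without advancing time (a new reading comes with each control period).
- r.capture(name): name is "side" or "top" or "wrist"; returns the picture (420x560x3 uint8, blue, green, red); there is no depth.
- r.camera_model(name): a dict with "mtx" (3x3 intrinsics, pixels), "R" (3x3) and "t" (3): a world point X has camera coordinates R X + t; the wrist camera has in their place "mount" (4x4, takes a point from camera to tool coordinates, whose origin is the TCP and whose axes are the flange's). Camera axes: x right, y down, z forward; pixel columns grow to the right and rows downward; lengths in m; the calibration is good to about 2 mm. A picture is of the moment at which its call begins: read the wrist's pose just before it. camera_model takes no time and is no camera call.
- r.finish_job(): hands the job in, once; it reports no verdict.
Trained networks look in the newest picture that a camera, given by its name, has taken for a name from the list of things; names that differ only in an ending like _2 or _b are one class to them, and where a whole thing is asked for, a point or a joint stands for the part that bears it (a point fixed in the world has none). Each returns a list of dicts, best first, with "score" (0 to 1); they miss things now and then, are a little off and sometimes report something else, mostly with a low value. They report only what shows in the picture. A call takes as long as a camera call. They do not tell look-alikes from the thing itself.
- r.recognise(camera, target): "rect" ([left, top, right, bottom] as shares, 0 to 1, of the picture: columns of its width, rows of its height, round what is visible of it).
- r.outline_of(camera, target): "pixels" (420x560 bool, what is visible of it) and "rect" ([left, top, right, bottom] as shares, 0 to 1, of the picture: columns of its width, rows of its height, round what is visible of it).
The state is a dict: "time_s": time; "joints": joint angles; "joint_velocities": joint speeds; "effort": joint torques, N m; "tcp_pos": TCP position; "ee_rot": TCP orientation; "wrist_force": force on the tool from outside, world axes, zero at the start; "moment": the same for the moment, N m; "gripper_width": opening from 0.0 (shut) to 1.0 (fully open).
Only numpy, scipy, OpenCV 4.12 (cv2) and the standard library are available. Lean on these libraries where they do the work, as an engineer would, in place of code of your own. Each camera call takes 0.05 s, during which the arm holds its last target.

## Working session

There is one attempt and no reset: what is moved stays moved. The work goes in short steps, Python scripts to look and compute and a shell command to move; the robot and the scene stay as the last step left them, time stands still between calls to the robot, and variables do not carry over. Pictures are saved under pics/ and viewed, and the job is handed in when it is done.

```bash
mkdir -p pics; ls
python3 - <<'E'
from station import r
import cv2
s=r.sense();print({k:s[k] for k in ('time_s','tcp_pos','ee_rot','wrist_force','gripper_width')})
for n in ('side','top','wrist'):
    cv2.imwrite(f'pics/{n}0.png',r.capture(n))
    m=r.camera_model(n);print(n,m)
E
```

```text
pics
{'time_s': 0.0, 'tcp_pos': array([ 0.27598234, -0.56015566,  0.23846996]), 'ee_rot': array([[-8.97143971e-01, -4.41737139e-01, -9.97586858e-04],
       [-4.41738261e-01,  8.97141992e-01,  1.88523687e-03],
       [ 6.21979180e-05,  2.13200118e-03, -9.99997725e-01]]), 'wrist_force': array([-0.66531035,  0.16293731, -0.23108528]), 'gripper_width': 1.0010494515278041}
side {'mtx': array([[498.86063643,   0.        , 277.53279809],
       [  0.        , 498.86063643, 207.95373962],
       [  0.        ,   0.        ,   1.        ]]), 'R': array([[ 0.99672154, -0.07951423,  0.01495528],
       [-0.03975075, -0.64225154, -0.7654625 ],
       [ 0.07047021,  0.76235848, -0.6433067 ]]), 't': array([-0.63346492, -0.04121501,  1.45059935])}
top {'mtx': array([[505.48515914,   0.        , 289.30799844],
       [  0.        , 505.48515914, 205.44601966],
       [  0.        ,   0.        ,   1.        ]]), 'R': array([[-0.01670445, -0.99984371,  0.0057886 ],
       [-0.99721316,  0.01623893, -0.07281623],
       [ 0.07271085, -0.00698882, -0.99732858]]), 't': array([-0.13724634,  0.62142836,  1.26820278])}
wrist {'mtx': array([[303.67923257,   0.        , 283.53999337],
       [  0.        , 303.67923257, 211.11806607],
       [  0.        ,   0.        ,   1.        ]]), 'mount': array([[ 1.26733035e-03, -9.61234605e-01, -2.75728902e-01,
         7.52015030e-02],
       [ 9.99999184e-01,  1.26240296e-03,  1.95350974e-04,
         9.20849312e-04],
       [ 1.60302864e-04, -2.75728924e-01,  9.61235421e-01,
        -1.44254605e-01],
       [ 0.00000000e+00,  0.00000000e+00,  0.00000000e+00,
         1.00000000e+00]])}
```

View pics/top0.png

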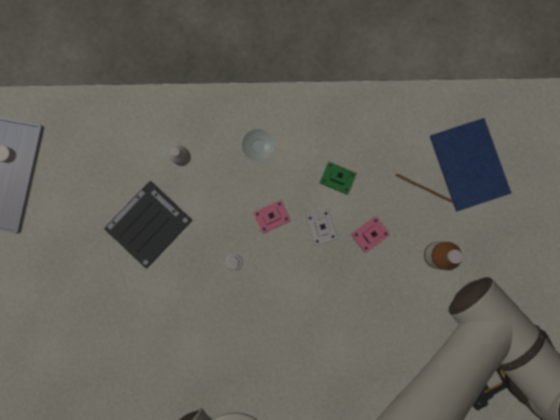

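View pics/side0.png

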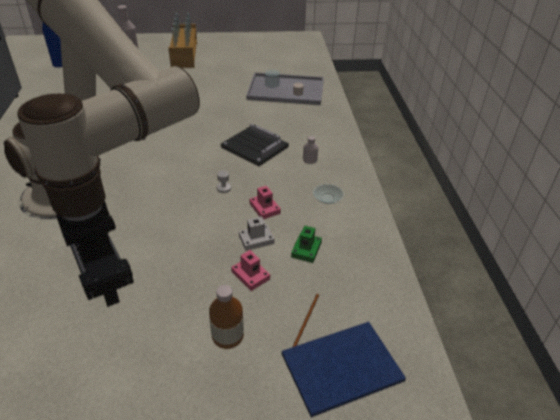

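View pics/wrist0.png

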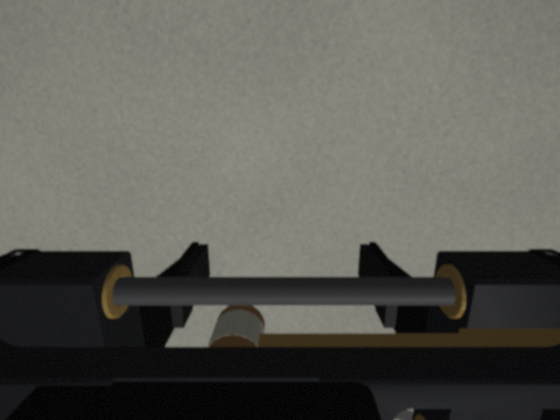

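Four mount-shaped things show in the top picture: pink (271,217), grey (322,227), pink (370,235) and green (338,178). Only the grey one is bare aluminium, so that is the target. The stage is at about (148,225), with its corner pointing toward the top (150,183).

Run:
```python
import cv2,numpy as np
a=cv2.imread('pics/top0.png')
c=cv2.resize(a[195:260,285:360],None,fx=7,fy=7,interpolation=cv2.INTER_CUBIC)
c=c[:450];d=cv2.resize(a[175:275,95:200],None,fx=5.5,fy=5.5,interpolation=cv2.INTER_CUBIC)
d=cv2.convertScaleAbs(d,alpha=1.6,beta=10)
cv2.imwrite('pics/cm.png',c);cv2.imwrite('pics/cs.png',d)
b=cv2.imread('pics/side0.png');cv2.imwrite('pics/cside.png',cv2.resize(b[115:295,200:360],None,fx=3.3,fy=3.3,interpolation=cv2.INTER_CUBIC))
```

```text
(no output)
```

View pics/cm.png

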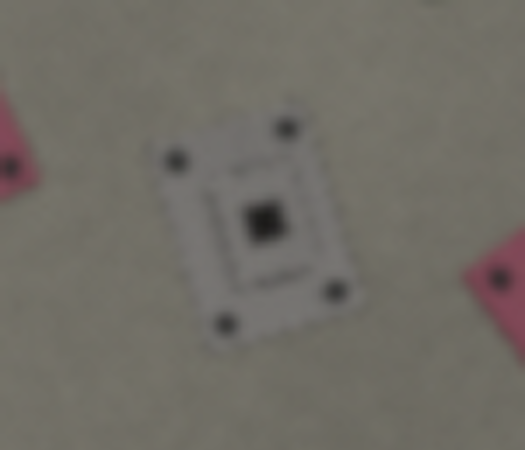

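View pics/cs.png

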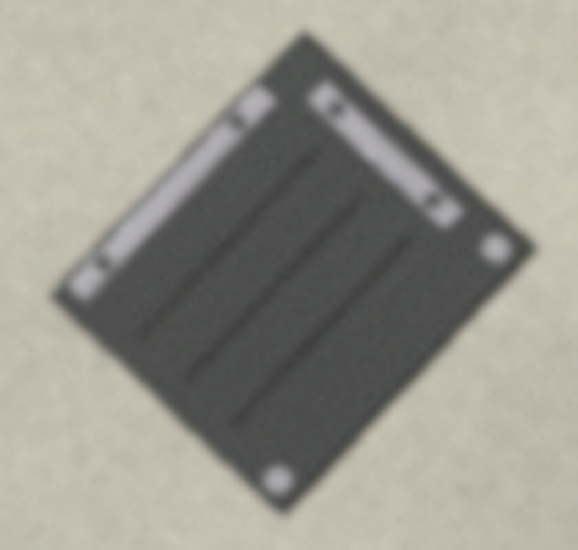

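View pics/cside.png

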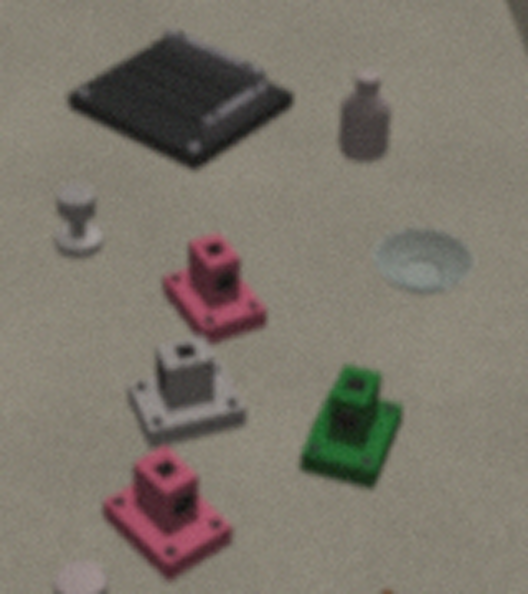

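The enlarged crops confirm it: the grey mount stands upright, with its hole centres at crop (176,160), (286,128), (335,290) and (226,324). Next I fit the poses.

```bash
cat > h.py <<'E'
import numpy as np,cv2
from scipy.optimize import least_squares
from station import r
def proj(n,X,s=None):
    m=r.camera_model(n);X=np.atleast_2d(X).astype(float)
    if n=='wrist':
        T=np.eye(4);T[:3,:3]=s['ee_rot'];T[:3,3]=s['tcp_pos'];C=np.linalg.inv(T@m['mount']);R,t=C[:3,:3],C[:3,3]
    else: R,t=m['R'],m['t']
    c=X@R.T+t;p=c@m['mtx'].T;return p[:,:2]/p[:,2:]
def ray(n,px,z,s=None):
    m=r.camera_model(n)
    if n=='wrist':
        T=np.eye(4);T[:3,:3]=s['ee_rot'];T[:3,3]=s['tcp_pos'];W=T@m['mount'];R,o=W[:3,:3],W[:3,3]
    else: R=m['R'].T;o=-R@m['t']
    px=np.atleast_2d(px);d=np.c_[px,np.ones(len(px))]@np.linalg.inv(m['mtx']).T@R.T
    return o+d*((z-o[2])/d[:,2])[:,None]
def fit(n,local,px,x0,s=None,z=0):
    local=np.array(local,float);px=np.array(px,float)
    def w(v):
        c,q=np.cos(v[2]),np.sin(v[2]);return np.c_[v[0]+c*local[:,0]-q*local[:,1],v[1]+q*local[:,0]+c*local[:,1],local[:,2]+z]
    f=lambda v:(proj(n,w(v),s)-px).ravel()
    o=least_squares(f,x0,loss='soft_l1');return o.x,f(o.x).reshape(-1,2)
E
python3 - <<'E'
from h import *
np.set_printoptions(precision=4,suppress=True)
up=lambda P,k,o:(np.array(P)+.5)/k-.5+np.array(o)
m=up([(176,160),(286,128),(335,290),(226,324),(155,145),(300,100),(362,300),(212,348)],7,(285,195))
w=ray('top',m[:4],.02);print(w,[np.linalg.norm(w[i]-w[i-1]) for i in range(4)])
w2=ray('top',m[4:],.02);print([np.linalg.norm(w2[i]-w2[i-1]) for i in range(4)],w2.mean(0))
x=(w2[1]+w2[0]-w2[2]-w2[3]);print('mount c',w.mean(0),w2.mean(0),'yaw',np.degrees(np.arctan2(x[1],x[0])))
st=up([(307,33),(537,247),(283,513),(53,293)],5.5,(95,175))
loc=[(-.085,-.075,.018),(-.085,.075,.018),(.085,.075,.018),(.085,-.075,.018)]
v,e=fit('top',loc,st,[.63,.33,2.4]);print('stage',v,np.degrees(v[2]),e)
c,q=np.cos(v[2]),np.sin(v[2]);R=np.array([[c,-q],[q,c]])
print('corner',v[:2]+R@[-.065,-.055],'seat',v[:2]+R@[-.025,-.025])
for n in ('lens_post','small_bottle','dish','reagent_bottle'):
    o=r.recognise('top',n)
    if o:
        b=o[0]['rect'];p=((b[0]+b[2])*280,(b[1]+b[3])*210);print(n,o[0]['score'],ray('top',p,.03))
E
```

```text
[[ 0.5877 -0.1992  0.02  ]
 [ 0.5988 -0.2396  0.02  ]
 [ 0.5394 -0.2562  0.02  ]
 [ 0.5277 -0.2162  0.02  ]] [np.float64(0.06241500957327236), np.float64(0.04192666425537032), np.float64(0.061666139360945546), np.float64(0.04165364701026895)]
[np.float64(0.07675289807864868), np.float64(0.055593672774940345), np.float64(0.07630995656322484), np.float64(0.057436786949772396)] [ 0.5642 -0.2283  0.02  ]
mount c [ 0.5634 -0.2278  0.02  ] [ 0.5642 -0.2283  0.02  ] yaw 15.264221086650352
stage [0.5784 0.2134 2.3725] 135.931773184048 [[ 0.0458 -0.9164]
 [ 0.3271  0.0491]
 [-0.0124  0.5561]
 [-0.3642  0.1224]]
corner [0.6634 0.2077] seat [0.6138 0.214 ]
lens_post 0.54 [[ 0.4769 -0.0079  0.03  ]]
small_bottle 0.9 [[0.751  0.1349 0.03  ]]
dish 0.84 [[ 0.7769 -0.0651  0.03  ]]
reagent_bottle 0.75 [[ 0.4847 -0.5332  0.03  ]]
```

```bash
cat >> h.py <<'E'
from scipy.spatial.transform import Rotation as Ro
def goal(p,yawx):
    "print row numbers (scaled) from present pose to TCP p, tool x at yawx deg, pointing down"
    s=r.sense();a=np.radians(yawx);Rt=np.array([[np.cos(a),np.sin(a),0],[np.sin(a),-np.cos(a),0],[0,0,-1]])
    d=s['ee_rot'].T@(np.array(p)-s['tcp_pos'])/.3
    t=Ro.from_matrix(s['ee_rot'].T@Rt).as_rotvec(degrees=True)/180
    print('row',np.round(d,4),np.round(t,4),'mm',np.round(np.linalg.norm(d)*300,1),'deg',np.round(np.linalg.norm(t)*180,2))
E
python3 -c "
from h import *
goal([.5635,-.228,.20],195.3)"; python3 -m creep 2>&1 | tail -5
```

```text
row [-1.3489  0.571   0.1312] [ 0.0002 -0.      0.0607] mm 441.2 deg 10.93
invalid input
```

```bash
python3 -m creep '[[1,-0.674,0.285,0.06,0,0,0.03],[1,-0.674,0.285,0.06,0,0,0.03],[1,-0.674,0.285,0.06,0,0,0.03],[1,-0.674,0.285,0.06,0,0,0.03],[1,-0.674,0.285,0.06,0,0,0.03]]'
python3 -c "
from h import *
goal([.5635,-.228,.20],195.3)"
```

```text
time_s: 0.77
tcp_pos: [0.4128, -0.402, 0.2223]
ee_rot: [[-0.935, -0.355, 0.0], [-0.355, 0.935, 0.0], [-0.0, 0.0, -1.0]]
wrist_force: [0.7, -0.0, -0.6]
gripper_width: 1.002
row [-0.6755  0.3638  0.0747] [0.0001 0.     0.0305] mm 231.2 deg 5.5
```

```bash
python3 -m creep '[[1,-0.6755,0.364,0.075,0,0,0.0305],[1,-0.6755,0.364,0.075,0,0,0.0305],[1,-0.6755,0.364,0.075,0,0,0.0305],[1,-0.6755,0.364,0.075,0,0,0.0305],[1,-0.6755,0.364,0.075,0,0,0.0305]]'
python3 -c "
from h import *
goal([.5635,-.228,.20],195.3)"
```

```text
time_s: 1.18
tcp_pos: [0.5485, -0.2447, 0.2024]
ee_rot: [[-0.964, -0.264, 0.001], [-0.264, 0.964, 0.0], [-0.001, -0.0, -1.0]]
wrist_force: [0.6, -1.2, -0.9]
gripper_width: 0.995
row [-0.0628  0.0405  0.0079] [-0.      0.0002  0.0001] mm 22.5 deg 0.04
```

```bash
python3 -m creep '[[1,-0.09,0.05,0.01,0,0,0],[1,-0.09,0.05,0.01,0,0,0]]'
python3 -c "
from h import *
goal([.5635,-.228,.20],195.3)
cv2.imwrite('pics/w1.png',r.capture('wrist'))"
```

```text
time_s: 1.35
tcp_pos: [0.5742, -0.2189, 0.1983]
ee_rot: [[-0.963, -0.27, 0.001], [-0.27, 0.963, 0.0], [-0.001, 0.0, -1.0]]
wrist_force: [0.2, -0.5, -0.0]
gripper_width: 0.998
row [ 0.0425 -0.0196 -0.0056] [0.     0.0004 0.002 ] mm 14.1 deg 0.36
```

View pics/w1.png

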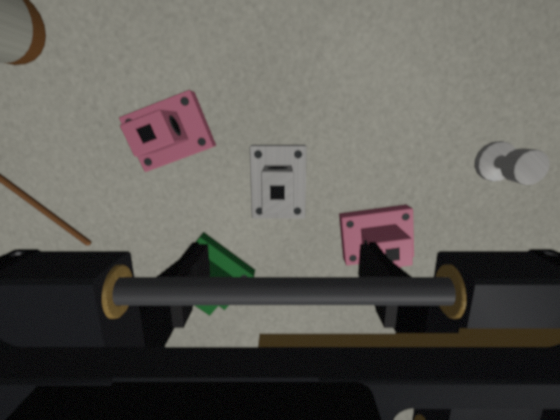

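The wrist view has the grey mount upright at (278,185), with pink ones either side and green partly hidden. I'll enlarge it for precise measurement.

Run:
```python
import cv2
a=cv2.imread('pics/w1.png');cv2.imwrite('pics/w1c.png',cv2.resize(a[135:230,235:325],None,fx=6,fy=6,interpolation=cv2.INTER_CUBIC))
```

```text
(no output)
```

View pics/w1c.png

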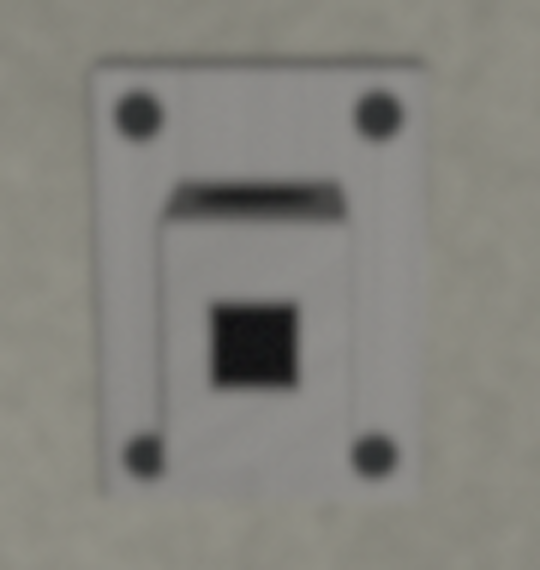

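Run:
```python
from h import *
np.set_printoptions(precision=4,suppress=True)
s=r.sense()
up=lambda P:(np.array(P)+.5)/6-.5+np.array((235,135))
p=up([(97,65),(425,65),(422,492),(103,495)])
w=ray('wrist',p,.02,s);print([np.linalg.norm(w[i]-w[i-1]) for i in range(4)],w.mean(0))
# image top = tool +x side?
print(w)
h=up([(139,116),(379,116),(374,456),(145,456)]);w2=ray('wrist',h,.02,s);print(w2.mean(0),[np.linalg.norm(w2[i]-w2[i-1]) for i in range(4)])
t=ray('wrist',up([(255,345)]),.066,s);print('blk top c',t)
d=w2[0]+w2[1]-w2[2]-w2[3];print('yaw',np.degrees(np.arctan2(d[1],d[0])))
c=((w+0)).mean(0)*.4+w2.mean(0)*.3+t[0]*.3;print(c)
goal([c[0],c[1],.041],np.degrees(np.arctan2(d[1],d[0])))
```

```text
[np.float64(0.07807665779487127), np.float64(0.05692039748988444), np.float64(0.07749599431523996), np.float64(0.059117846268066016)] [ 0.5591 -0.2291  0.02  ]
[[ 0.5293 -0.2669  0.02  ]
 [ 0.514  -0.2121  0.02  ]
 [ 0.5883 -0.1903  0.02  ]
 [ 0.6048 -0.247   0.02  ]]
[ 0.56   -0.2293  0.02  ] [np.float64(0.06181747047510673), np.float64(0.04196622309773789), np.float64(0.06181888090936324), np.float64(0.04218447062735776)]
blk top c [[ 0.5598 -0.2292  0.066 ]]
yaw -164.56993930286987
[ 0.5596 -0.2292  0.0338]
row [ 0.0488 -0.0165  0.5252] [ 0.0001 -0.      0.0008] mm 158.3 deg 0.14
```

```bash
python3 -m creep '[[1,0.049,-0.0165,0.2,0,0,0.001],[1,0.049,-0.0165,0.2,0,0,0.001],[1,0.049,-0.0165,0.2,0,0,0.001],[1,0.049,-0.0165,0.2,0,0,0.001]]'
python3 - <<'E'
from h import *
s=r.sense();a=r.capture('wrist');s2=r.sense();print(s['tcp_pos'],s2['tcp_pos'],s['joint_velocities'].round(2))
cv2.imwrite('pics/w2.png',a)
goal([.5596,-.2292,.041],195.43)
E
```

```text
time_s: 1.73
tcp_pos: [0.5587, -0.2301, 0.1383]
ee_rot: [[-0.964, -0.265, -0.002], [-0.265, 0.964, -0.0], [0.002, 0.001, -1.0]]
wrist_force: [0.7, -0.2, 1.2]
gripper_width: 0.997
[ 0.55872874 -0.23009527  0.13826467] [ 0.56010024 -0.23023351  0.13980923] [ 0.19 -1.69  3.52  1.1   0.15 -0.02]
row [0.0011 0.0042 0.3294] [-0.0004  0.0003 -0.0003] mm 98.8 deg 0.11
```

View pics/w2.png

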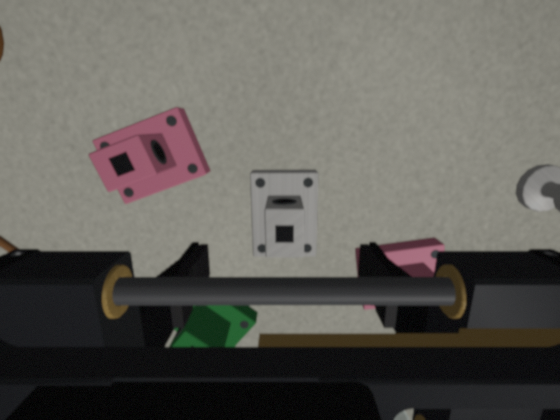

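Run:
```python
from h import *
a=cv2.imread('pics/w2.png')
cv2.imwrite('pics/w2c.png',cv2.resize(a[160:265,235:335],None,fx=5.5,fy=5.5,interpolation=cv2.INTER_CUBIC))
s=r.sense();np.set_printoptions(precision=4,suppress=True)
w=ray('wrist',[(260,183),(308,182),(308,248),(262,248)],.02,s);print(w.mean(0),ray('wrist',[(285,233.5)],.066,s))
d=w[0]+w[1]-w[2]-w[3];print(np.degrees(np.arctan2(d[1],d[0])))
```

```text
[ 0.5648 -0.2271  0.02  ] [[ 0.5644 -0.2269  0.066 ]]
-163.65588448745703
```

View pics/w2c.png

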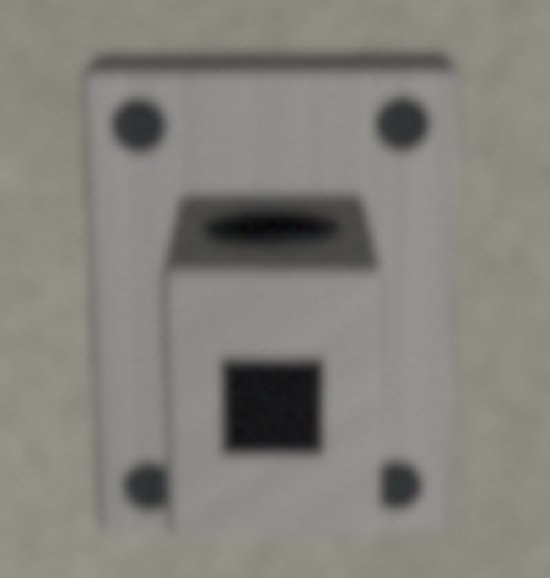

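Run:
```python
from h import *
goal([.564,-.2275,.043],195.45)
```

```text
row [-0.0146  0.0057  0.3227] [-0.0004  0.0003 -0.0004] mm 96.9 deg 0.12
```

```bash
python3 -m creep '[[1,-0.015,0.006,0.12,0,0,0],[1,-0.015,0.006,0.22,0,0,0],[1,-0.015,0.006,0.3,0,0,0],[1,-0.015,0.006,0.323,0,0,0],[1,-0.015,0.006,0.323,0,0,0]]'
python3 - <<'E'
from h import *
goal([.564,-.2275,.043],195.45)
E
```

```text
time_s: 2.2
tcp_pos: [0.5642, -0.2277, 0.0427]
ee_rot: [[-0.964, -0.265, 0.0], [-0.265, 0.964, -0.001], [-0.0, -0.001, -1.0]]
wrist_force: [-0.4, 0.5, -0.2]
gripper_width: 1.002
row [ 0.0004  0.0009 -0.001 ] [-0.0004  0.     -0.0004] mm 0.4 deg 0.1
```

```bash
for i in 1 2; do :; done; python3 -m creep '[[0.2,0,0,0,0,0,0],[0,0,0,0,0,0,0],[0,0,0,0,0,0,0],[0,0,0,0,0,0,0],[0,0,0,0,0,0,0]]'; python3 -m creep '[[0,0,0,0,0,0,0],[0,0,0,0,0,0,0],[0,0,0,0,0,0,0]]'
python3 - <<'E'
from h import *
cv2.imwrite('pics/w3.png',r.capture('wrist'))
E
```

```text
time_s: 2.62
tcp_pos: [0.5648, -0.2278, 0.0439]
ee_rot: [[-0.964, -0.265, 0.002], [-0.265, 0.964, -0.001], [-0.002, -0.002, -1.0]]
wrist_force: [-0.8, -0.6, 0.3]
gripper_width: 0.706
time_s: 2.87
tcp_pos: [0.5649, -0.2278, 0.0441]
ee_rot: [[-0.964, -0.265, 0.003], [-0.265, 0.964, -0.002], [-0.002, -0.002, -1.0]]
wrist_force: [0.6, -0.1, -0.7]
gripper_width: 0.477
```

View pics/w3.png

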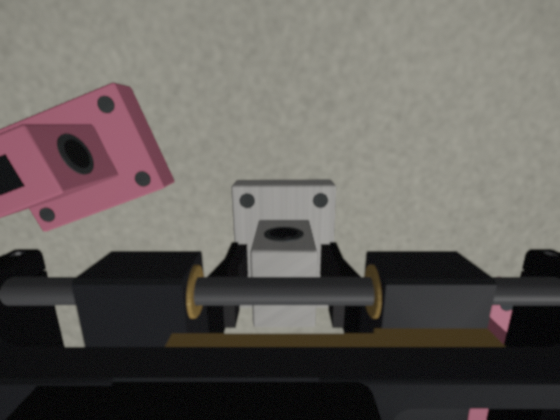

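The fingers are straddling the block evenly, at about columns 240 and 335. I'll keep closing.

```bash
python3 -m creep '[[0,0,0,0,0,0,0],[0,0,0,0,0,0,0],[0,0,0,0,0,0,0],[0,0,0,0,0,0,0],[0,0,0,0,0,0,0]]';python3 -m creep '[[0,0,0,0,0,0,0],[0,0,0,0,0,0,0],[0,0,0,0,0,0,0]]'
python3 - <<'E'
from h import *
s=r.sense();goal([s['tcp_pos'][0],s['tcp_pos'][1],.11],195.4)
E
```

```text
time_s: 3.33
tcp_pos: [0.5648, -0.2279, 0.0439]
ee_rot: [[-0.964, -0.265, 0.002], [-0.265, 0.964, -0.001], [-0.002, -0.002, -1.0]]
wrist_force: [0.6, -0.3, 0.7]
gripper_width: 0.343
time_s: 3.58
tcp_pos: [0.5648, -0.2279, 0.0439]
ee_rot: [[-0.964, -0.265, 0.002], [-0.265, 0.964, -0.001], [-0.002, -0.002, -1.0]]
wrist_force: [-0.3, -0.8, 1.0]
gripper_width: 0.341
row [-0.0004 -0.0004 -0.2202] [-0.0006  0.0006 -0.0001] mm 66.1 deg 0.16
```

The gripper reads 0.342, about 30 mm, so it is holding the block across y. Now lift.

```bash
python3 -m creep '[[0,0,0,-0.1,0,0,0],[0,0,0,-0.22,0,0,0],[0,0,0,-0.36,0,0,0],[0,0,0,-0.5,0,0,0],[0,0,0,-0.54,0,0,0]]'
python3 - <<'E'
from h import *
cv2.imwrite('pics/w4.png',r.capture('wrist'))
goal([.725,.145,.205],135.9)
E
```

```text
time_s: 4.0
tcp_pos: [0.5668, -0.2284, 0.2123]
ee_rot: [[-0.964, -0.266, 0.012], [-0.266, 0.964, -0.004], [-0.01, -0.008, -1.0]]
wrist_force: [1.9, -0.6, -2.7]
gripper_width: 0.345
row [-0.8384  1.0595  0.0269] [-2.000e-04  4.600e-03  3.307e-01] mm 405.4 deg 59.53
```

View pics/w4.png

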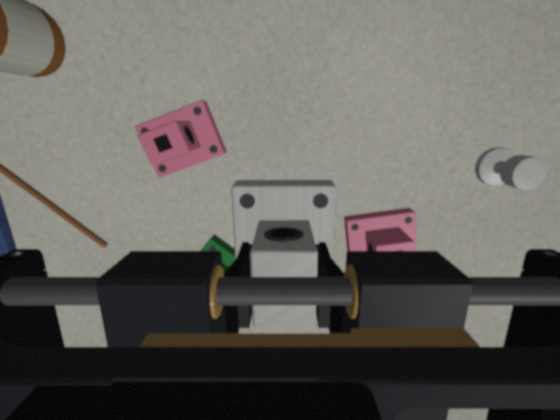

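The mount is held square in the jaws, level, at (285,220). Now carry it over.

```bash
python3 -m creep '[[0,-0.5,0.6,0.015,0,0.002,0.19],[0,-0.5,0.6,0.015,0,0.002,0.19],[0,-0.5,0.6,0.015,0,0.002,0.19],[0,-0.5,0.6,0.015,0,0.002,0.19],[0,-0.5,0.6,0.015,0,0.002,0.19]]'
python3 - <<'E'
from h import *
goal([.725,.145,.205],135.9)
E
```

```text
time_s: 4.47
tcp_pos: [0.6493, -0.0412, 0.2047]
ee_rot: [[-0.944, 0.329, 0.001], [0.329, 0.944, -0.003], [-0.002, -0.003, -1.0]]
wrist_force: [0.6, -0.1, -5.1]
gripper_width: 0.346
row [-0.0343  0.6689 -0.0029] [-0.0007  0.0009  0.1384] mm 200.9 deg 24.92
```

```bash
python3 -m creep '[[0,-0.034,0.669,-0.003,0,0,0.1384],[0,-0.034,0.669,-0.003,0,0,0.1384],[0,-0.034,0.669,-0.003,0,0,0.1384],[0,-0.034,0.669,-0.003,0,0,0.1384],[0,-0.034,0.669,-0.003,0,0,0.1384]]'
python3 -m creep '[[0,0,0,0,0,0,0],[0,0,0,0,0,0,0],[0,0,0,0,0,0,0]]'
python3 - <<'E'
from h import *
s=r.sense();cv2.imwrite('pics/w5.png',r.capture('wrist'));print(s['tcp_pos'],r.sense()['tcp_pos'],s['joints'].round(1))
import pickle;pickle.dump(s,open('s5.pkl','wb'))
goal([.725,.145,.205],135.9)
E
```

```text
time_s: 4.88
tcp_pos: [0.7239, 0.148, 0.2006]
ee_rot: [[-0.717, 0.697, -0.005], [0.697, 0.717, -0.004], [0.001, -0.006, -1.0]]
wrist_force: [0.8, -0.4, -5.2]
gripper_width: 0.341
time_s: 5.13
tcp_pos: [0.7222, 0.1479, 0.1966]
ee_rot: [[-0.717, 0.697, -0.012], [0.697, 0.717, -0.006], [0.005, -0.013, -1.0]]
wrist_force: [-0.0, 0.4, -4.8]
gripper_width: 0.345
[0.72223191 0.14788681 0.19655061] [0.72271797 0.14699234 0.19794577] [  24.1   35.1   16.1    0.   -71.8 -158.3]
row [-0.01    0.0003 -0.0236] [-0.0034 -0.001  -0.0007] mm 7.7 deg 0.66
```

View pics/w5.png

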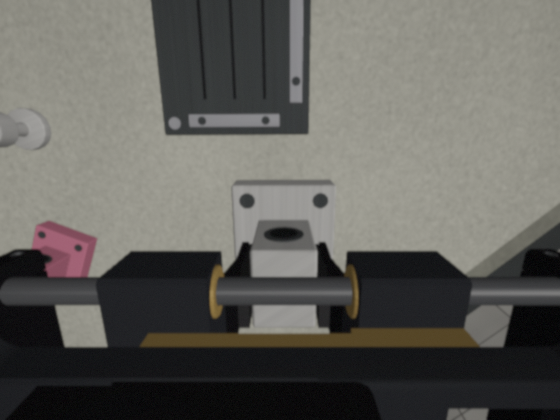

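Run:
```python
import cv2
a=cv2.imread('pics/w5.png');cv2.imwrite('pics/w5c.png',cv2.convertScaleAbs(cv2.resize(a[0:145,145:325],None,fx=4,fy=4,interpolation=cv2.INTER_CUBIC),alpha=1.5))
```

```text
(no output)
```

View pics/w5c.png

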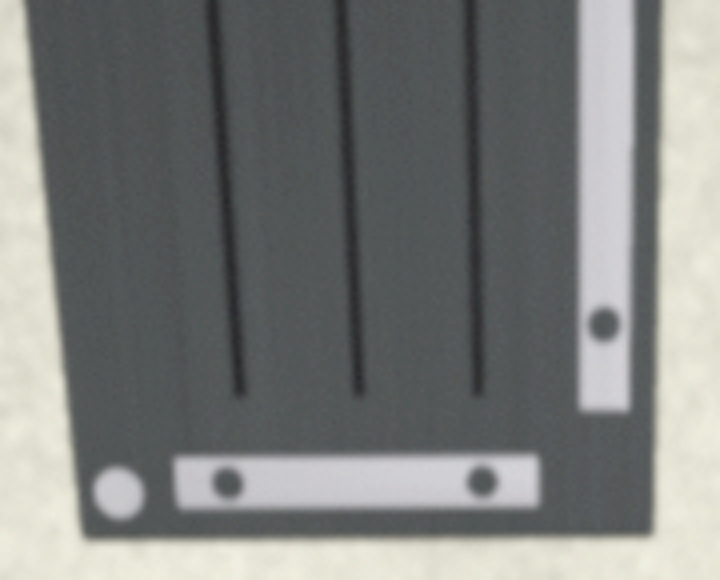

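Run:
```python
from h import *
import pickle
np.set_printoptions(precision=4,suppress=True)
s=pickle.load(open('s5.pkl','rb'))
up=lambda P:(np.array(P)+.5)/4-.5+np.array((145,0))
px=up([(175,458),(539,456),(541,507),(178,509),(578,411),(630,411),(82,537),(654,534)])
loc=[(-.065,.043,.036),(-.065,-.045,.036),(-.077,-.045,.036),(-.077,.043,.036),(-.055,-.055,.036),(-.055,-.067,.036),(-.085,.075,.018),(-.085,-.075,.018)]
v,e=fit('wrist',loc,px,[.58,.21,2.37],s);print('stage',v,np.degrees(v[2]));print(e)
an=lambda p,q,z:(lambda w:np.degrees(np.arctan2(*(w[1]-w[0])[[1,0]])))(ray('wrist',up([p,q]),z,s))
print('long inner',an((578,411),(577,3),.036),'plateL',an((82,537),(28,0),.018),'plateR',an((654,534),(662,0),.018))
print('grooves',an((478,395),(470,3),.018),an((240,395),(212,3),.018))
print('short inner',an((539,456),(175,458),.036)-90,'plate',an((654,534),(82,537),.018)-90)
c,q=np.cos(v[2]),np.sin(v[2]);R=np.array([[c,-q],[q,c]])
print('corner',v[:2]+R@[-.065,-.055],'seat',v[:2]+R@[-.025,-.025])
```

```text
stage [0.5782 0.2171 2.3766] 136.16715485925477
[[-0.5395 -0.3237]
 [-0.0002 -0.2991]
 [-0.3984 -0.0347]
 [-0.1785 -0.1152]
 [ 0.7095 -0.1789]
 [ 0.3778 -0.2508]
 [-0.7965  0.963 ]
 [ 0.9468  1.0921]]
long inner 136.3443541227574 plateL 135.7914455444584 plateR 136.28178322813085
grooves 136.15946102500175 136.22287294995573
short inner -223.81569914782816 plate -223.78237607979057
corner [0.6631 0.2117] seat [0.6135 0.2178]
```

Stage fit: yaw about 136.2°, seat about (0.6137, 0.216). The top and wrist fits agree to about 4 mm. Next I go above a point 12 mm off both fences.

Run:
```python
from h import *
goal([.5967,.2157,.12],136.2)
```

```text
row [ 0.4599 -0.126   0.2627] [-0.0034 -0.001  -0.0024] mm 163.3 deg 0.77
```

```bash
python3 -m creep '[[0,0.12,-0.03,0.04,-0.0034,-0.001,-0.0024],[0,0.25,-0.07,0.1,-0.0034,-0.001,-0.0024],[0,0.37,-0.1,0.17,-0.0034,-0.001,-0.0024],[0,0.46,-0.126,0.25,-0.0034,-0.001,-0.0024],[0,0.46,-0.126,0.26,-0.0034,-0.001,-0.0024]]'
python3 -m creep '[[0,0,0,0,0,0,0],[0,0,0,0,0,0,0]]'
python3 - <<'E'
from h import *
import pickle
s=r.sense();a=r.capture('wrist');cv2.imwrite('pics/w6.png',a);s2=r.sense();print(s['tcp_pos'],s2['tcp_pos'],s['wrist_force'],s['moment'])
pickle.dump(s,open('s6.pkl','wb'))
b=r.capture('top');cv2.imwrite('pics/t6.png',b)
goal([.5967,.2157,.07],136.2)
E
```

```text
time_s: 5.6
tcp_pos: [0.587, 0.2135, 0.1154]
ee_rot: [[-0.722, 0.692, -0.016], [0.692, 0.722, -0.005], [0.008, -0.015, -1.0]]
wrist_force: [-1.7, -1.6, -5.7]
gripper_width: 0.343
time_s: 5.77
tcp_pos: [0.5855, 0.2118, 0.1149]
ee_rot: [[-0.721, 0.693, -0.018], [0.693, 0.721, -0.007], [0.009, -0.018, -1.0]]
wrist_force: [0.2, -0.5, -4.7]
gripper_width: 0.341
[0.58549444 0.21181378 0.11489826] [0.58724321 0.21230207 0.11584235] [ 0.24828705 -0.52161434 -4.66462896] [-0.19605886 -0.09349746 -0.01780206]
row [-0.0143  0.0285  0.1545] [-0.0039 -0.0021 -0.0005] mm 47.3 deg 0.8
```

View pics/w6.png

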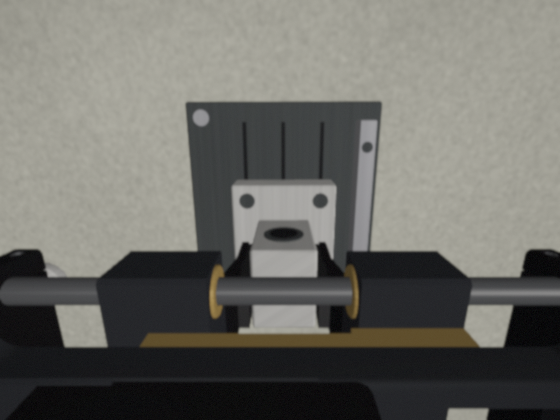

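View pics/t6.png

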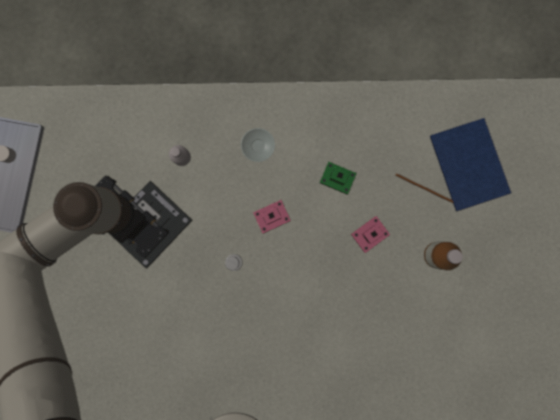

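Run:
```python
import cv2
a=cv2.imread('pics/w6.png');cv2.imwrite('pics/w6c.png',cv2.convertScaleAbs(cv2.resize(a[95:250,180:390],None,fx=3.6,fy=3.6,interpolation=cv2.INTER_CUBIC),alpha=1.5))
```

```text
(no output)
```

View pics/w6c.png

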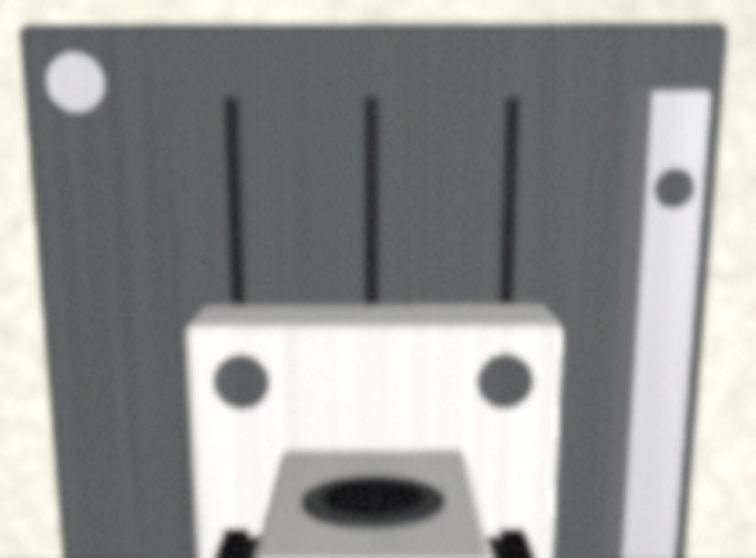

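Run:
```python
from h import *
import pickle
np.set_printoptions(precision=4,suppress=True)
s=pickle.load(open('s6.pkl','rb'))
up=lambda P:(np.array(P)+.5)/3.6-.5+np.array((180,95))
px=up([(22,30),(725,27),(652,90),(711,92)])
loc=[(.085,.075,.018),(.085,-.075,.018),(.071,-.055,.036),(.071,-.067,.036)]
v,e=fit('wrist',loc,px,[.58,.21,2.37],s);print('stage',v,np.degrees(v[2]));print(e)
an=lambda p,q,z:(lambda w:np.degrees(np.arctan2(*(w[1]-w[0])[[1,0]])))(ray('wrist',up([p,q]),z,s))
print('long inner',an((622,555),(652,90),.036),'plateL',an((66,555),(22,30),.018),'plateR',an((685,555),(725,27),.018),'far',an((725,27),(22,30),.018)-90)
c,q=np.cos(v[2]),np.sin(v[2]);R=np.array([[c,-q],[q,c]])
print('corner',v[:2]+R@[-.065,-.055],'seat',v[:2]+R@[-.025,-.025])
# in-hand: base top plane is at tool z = +0.0239 (mount underside .0439 ahead of TCP)
M=r.camera_model('wrist');W=M['mount']
p=up([(188,327),(562,325),(241,381),(505,381)]);d=np.c_[p,np.ones(4)]@np.linalg.inv(M['mtx']).T@W[:3,:3].T;o=W[:3,3]
w=o+d*((.0239-o[2])/d[:,2])[:,None];print('inhand tool coords',w)
print(np.degrees(np.arctan2(s['ee_rot'][1,0],s['ee_rot'][0,0])))
```

```text
stage [0.579  0.2165 2.384 ] 136.59545937213466
[[-2.3472 -0.0202]
 [ 1.9195 -0.9145]
 [-0.3763  0.8513]
 [ 0.3887  0.167 ]]
long inner 136.23402306921682 plateL 136.35539415728465 plateR 136.5156029432037 far -223.64045728783813
corner [0.664  0.2118] seat [0.6143 0.2175]
inhand tool coords [[ 0.043  -0.0284  0.0239]
 [ 0.0434  0.03    0.0239]
 [ 0.0343 -0.0204  0.0239]
 [ 0.0344  0.0214  0.0239]]
136.1197375063497
```

Run:
```python
from h import *
goal([.6025,.2147,.07],136.3)
```

```text
row [-0.0305  0.0395  0.1543] [-0.0039 -0.0021 -0.001 ] mm 48.6 deg 0.82
```

```bash
python3 -m creep '[[0,-0.02,0.03,0.03,-0.006,-0.003,-0.001],[0,-0.03,0.04,0.07,-0.006,-0.003,-0.001],[0,-0.03,0.04,0.1,-0.006,-0.003,-0.001],[0,-0.03,0.04,0.13,-0.006,-0.003,-0.001],[0,-0.03,0.04,0.145,-0.006,-0.003,-0.001]]'
python3 - <<'E'
from h import *
s=r.sense();a=r.capture('wrist');cv2.imwrite('pics/w7.png',a);print(s['moment'])
cv2.imwrite('pics/si7.png',r.capture('side'))
goal([.6025,.2147,.0619],136.3)
E
```

```text
time_s: 6.28
tcp_pos: [0.6016, 0.214, 0.0706]
ee_rot: [[-0.722, 0.692, 0.003], [0.692, 0.722, 0.001], [-0.002, 0.003, -1.0]]
wrist_force: [-0.5, 0.3, -5.7]
gripper_width: 0.34
[-0.16383231  0.08569358  0.01347864]
row [-0.0011  0.003   0.0306] [ 0.001   0.0006 -0.0002] mm 9.2 deg 0.21
```

View pics/w7.png

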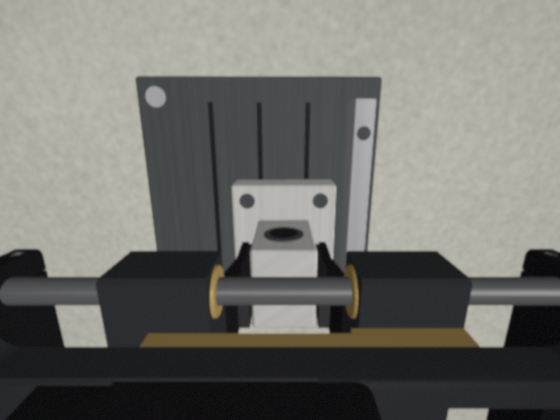

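View pics/si7.png

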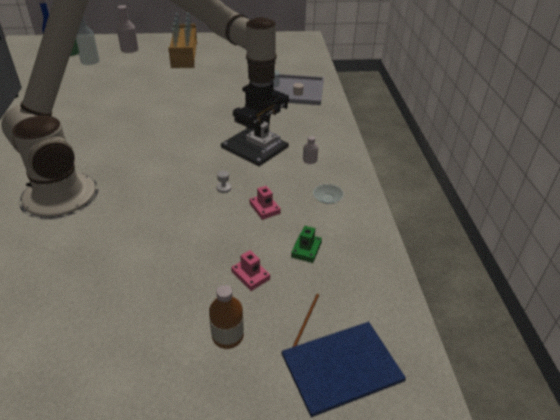

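The mount is level, about 9 mm above the plate, and inside both fences: base right edge at column 335, long fence inner edge at about 352. Lowering gently.

```bash
python3 -m creep '[[0,0,0.003,0.01,0,0,0],[0,0,0.003,0.018,0,0,0],[0,0,0.003,0.024,0,0,0],[0,0,0.003,0.028,0,0,0],[0,0,0.003,0.028,0,0,0]]'
python3 - <<'E'
from h import *
s=r.sense();print(s['moment'])
goal([.6025,.2147,.0619],136.3)
E
```

```text
time_s: 6.8
tcp_pos: [0.6022, 0.215, 0.0626]
ee_rot: [[-0.723, 0.691, 0.003], [0.691, 0.723, 0.001], [-0.002, 0.003, -1.0]]
wrist_force: [0.1, 0.2, -4.3]
gripper_width: 0.342
[-0.08122946 -0.03808119  0.05768258]
row [-0.0014  0.0001  0.0023] [ 0.0009  0.0006 -0.0001] mm 0.8 deg 0.2
```

Slightly above contact. One more small step down.

```bash
python3 -m creep '[[0,0,0,0.004,0.001,0.0006,0],[0,0,0,0.007,0.001,0.0006,0],[0,0,0,0.01,0.001,0.0006,0]]'
python3 -c "
from station import r
print(r.sense()['moment'])"
```

```text
time_s: 7.05
tcp_pos: [0.6024, 0.2151, 0.0619]
ee_rot: [[-0.723, 0.691, 0.0], [0.691, 0.723, -0.0], [-0.001, -0.0, -1.0]]
wrist_force: [-5.8, -0.9, 10.5]
gripper_width: 0.339
[-0.29599389  1.87569941 -0.03270743]
```

On the plate with about 15 N of downward contact. Now sliding toward the long fence (tool +y) with light pressure.

```bash
python3 -m creep '[[0,0,0.008,0.002,0,0,0],[0,0,0.014,0.002,0,0,0],[0,0,0.02,0.002,0,0,0],[0,0,0.024,0.002,0,0,0],[0,0,0.027,0.002,0,0,0]]'
python3 -c "
from h import *
s=r.sense();print('tool force',s['ee_rot'].T@s['wrist_force'],s['moment']);goal([.6166,.2150,.0619],136.3)"
```

```text
time_s: 7.47
tcp_pos: [0.6068, 0.2194, 0.062]
ee_rot: [[-0.723, 0.691, -0.003], [0.691, 0.723, -0.004], [-0.0, -0.005, -1.0]]
wrist_force: [-5.0, -4.2, 3.8]
gripper_width: 0.343
tool force [ 0.69789482 -6.46727843 -3.75851894] [-1.24852564  1.32774248  0.00790692]
row [-0.0338  0.012   0.0004] [-0.0015  0.0001  0.0001] mm 10.8 deg 0.28
```

```bash
python3 -m creep '[[0,0,0.008,0.001,-0.0015,0,0],[0,0,0.014,0.001,-0.0015,0,0],[0,0,0.018,0.001,-0.0015,0,0],[0,0,0.022,0.001,-0.0015,0,0],[0,0,0.024,0.001,-0.0015,0,0]]'
python3 -c "
from h import *
s=r.sense();print('tool force',s['ee_rot'].T@s['wrist_force'],s['moment']);goal([.6166,.2150,.0619],136.3);cv2.imwrite('pics/w8.png',r.capture('wrist'))"
```

```text
time_s: 7.88
tcp_pos: [0.6087, 0.2212, 0.0621]
ee_rot: [[-0.722, 0.692, -0.008], [0.692, 0.722, -0.007], [0.001, -0.011, -1.0]]
wrist_force: [-10.4, -8.2, 10.0]
gripper_width: 0.345
tool force [  1.90563405 -13.22265493  -9.80832933] [-2.73144453  2.76421524 -0.22597527]
row [-0.0334  0.0031  0.0008] [-0.0035 -0.0004 -0.0003] mm 10.1 deg 0.63
```

View pics/w8.png

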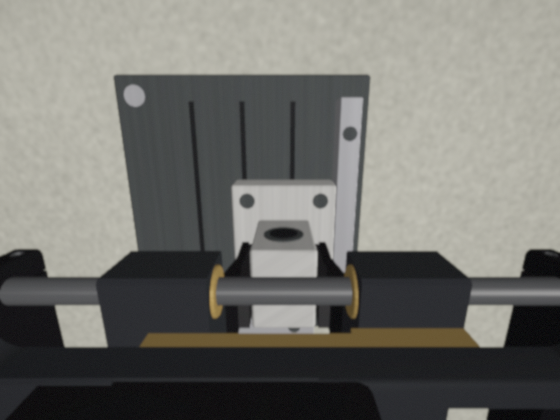

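The mount's right base edge meets the fence's inner face at column 335 and the push rises to 13 N, so it is touching. The tool has leaned 0.6°; I correct that while keeping the push and sliding in −x.

```bash
python3 -m creep '[[0,-0.008,0.01,0.003,-0.007,0,0],[0,-0.014,0.01,0.003,-0.007,0,0],[0,-0.02,0.01,0.003,-0.007,0,0],[0,-0.026,0.01,0.003,-0.007,0,0],[0,-0.03,0.01,0.003,-0.007,0,0]]'
python3 -c "
from h import *
s=r.sense();print('tool force',s['ee_rot'].T@s['wrist_force'],s['moment']);goal([.6166,.2150,.0619],136.3)"
```

```text
time_s: 8.35
tcp_pos: [0.6115, 0.218, 0.0622]
ee_rot: [[-0.722, 0.692, -0.005], [0.692, 0.722, 0.007], [0.008, 0.002, -1.0]]
wrist_force: [-22.0, 6.0, 14.8]
gripper_width: 0.343
tool force [ 20.22389697 -10.86333115 -14.60764819] [ 1.6055751   6.43360599 -0.06544381]
row [-0.0193  0.0045  0.0009] [ 0.0006 -0.0026 -0.0005] mm 6.0 deg 0.49
```

```bash
python3 -m creep '[[0,-0.008,0.007,0,0,-0.004,-0.0005],[0,-0.016,0.007,0,0,-0.005,-0.0005],[0,-0.022,0.007,0,0,-0.005,-0.0005],[0,-0.028,0.007,0,0,-0.005,-0.0005],[0,-0.03,0.007,0,0,-0.005,-0.0005]]'
python3 -c "
from h import *
s=r.sense();print('tool force',s['ee_rot'].T@s['wrist_force'],s['moment']);goal([.6166,.2150,.0619],136.3);a=r.capture('wrist');cv2.imwrite('pics/w9.png',a)
b=r.capture('side');cv2.imwrite('pics/si9.png',cv2.convertScaleAbs(cv2.resize(b[80:170,215:315],None,fx=6,fy=6,interpolation=cv2.INTER_CUBIC),alpha=1.6))"
```

```text
time_s: 8.77
tcp_pos: [0.6149, 0.2148, 0.062]
ee_rot: [[-0.723, 0.691, -0.002], [0.691, 0.722, -0.004], [-0.001, -0.004, -1.0]]
wrist_force: [-18.0, 8.7, 8.3]
gripper_width: 0.345
tool force [19.02365758 -6.23027819 -8.31115736] [2.31999113 5.21963758 0.02863206]
row [-0.0037  0.0044  0.0004] [-0.0013  0.0003 -0.0002] mm 1.7 deg 0.24
```

View pics/w9.png

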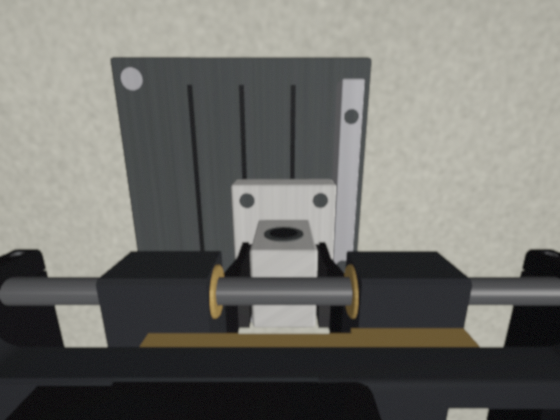

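View pics/si9.png

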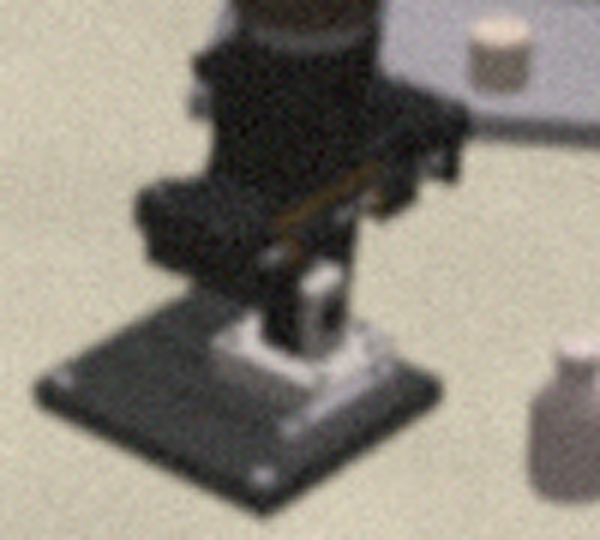

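```bash
python3 -m creep '[[0,-0.01,0.008,0,-0.002,-0.003,0],[0,-0.018,0.012,0,-0.003,-0.003,0],[0,-0.024,0.016,0,-0.004,-0.003,0],[0,-0.028,0.02,0,-0.004,-0.003,0],[0,-0.028,0.02,0,-0.004,-0.003,0]]'
python3 -c "
from h import *
s=r.sense();print('tool force',s['ee_rot'].T@s['wrist_force'],s['moment']);goal([.6166,.2150,.0619],136.3);a=r.capture('wrist');cv2.imwrite('pics/w10.png',cv2.convertScaleAbs(cv2.resize(a[50:280,220:380],None,fx=4,fy=2.6,interpolation=cv2.INTER_CUBIC),alpha=1.5))"
```

```text
time_s: 9.28
tcp_pos: [0.6152, 0.2148, 0.0621]
ee_rot: [[-0.722, 0.692, -0.006], [0.692, 0.722, -0.004], [0.002, -0.007, -1.0]]
wrist_force: [-31.2, 8.9, 18.4]
gripper_width: 0.34
tool force [ 28.68143188 -15.27896254 -18.27190322] [ 2.85581505  9.03578667 -0.10629364]
row [-0.0028  0.0037  0.0008] [-0.0022 -0.0005 -0.0005] mm 1.4 deg 0.42
```

View pics/w10.png

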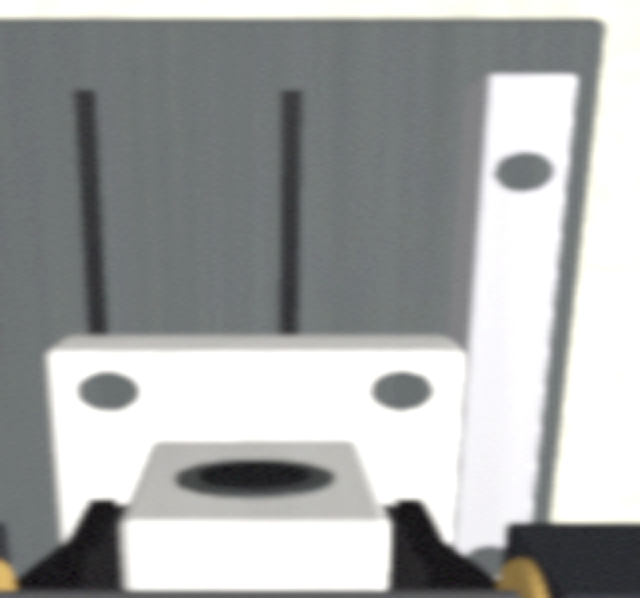

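Both directions now stop: 0.3 mm of motion for 29 N in x, 0.2 mm for 15 N in y. I'll fix the 0.4° lean and ease the downward force, to check that this is the fence stopping it and not drag.

```bash
python3 -m creep '[[0,-0.02,0.01,-0.001,-0.007,-0.004,-0.0002],[0,-0.028,0.012,-0.001,-0.009,-0.0045,-0.0002],[0,-0.032,0.014,-0.001,-0.01,-0.005,-0.0002],[0,-0.032,0.014,-0.001,-0.01,-0.005,-0.0002],[0,-0.032,0.014,-0.001,-0.01,-0.005,-0.0002]]'
python3 -c "
from h import *
s=r.sense();print('tool force',s['ee_rot'].T@s['wrist_force'],s['moment']);goal([.6166,.2150,.0619],136.3)"
```

```text
time_s: 9.75
tcp_pos: [0.6152, 0.2143, 0.0621]
ee_rot: [[-0.722, 0.691, 0.009], [0.691, 0.722, 0.007], [-0.002, 0.011, -1.0]]
wrist_force: [-30.4, 16.2, 16.6]
gripper_width: 0.342
tool force [ 33.1250343   -9.07530687 -16.73215868] [3.91590897 9.3724651  0.05584947]
row [-0.0016  0.0049  0.0006] [ 0.0034  0.0006 -0.0002] mm 1.6 deg 0.63
```

```bash
python3 -m creep '[[0,-0.015,0.012,-0.008,-0.001,-0.003,-0.0001],[0,-0.025,0.016,-0.01,-0.001,-0.003,-0.0001],[0,-0.028,0.018,-0.01,-0.001,-0.003,-0.0001],[0,-0.028,0.018,-0.01,-0.001,-0.003,-0.0001],[0,-0.028,0.018,-0.01,-0.001,-0.003,-0.0001]]'
python3 -c "
from h import *
s=r.sense();print('tool force',s['ee_rot'].T@s['wrist_force'],s['moment']);goal([.6166,.2150,.0619],136.3)
b=r.capture('side');cv2.imwrite('pics/si11.png',cv2.convertScaleAbs(cv2.resize(b[110:170,215:295],None,fx=10,fy=10,interpolation=cv2.INTER_CUBIC),alpha=1.6))"
```

```text
time_s: 10.17
tcp_pos: [0.6155, 0.2144, 0.0629]
ee_rot: [[-0.722, 0.692, -0.001], [0.692, 0.722, 0.001], [0.001, -0.0, -1.0]]
wrist_force: [-24.6, 11.9, 8.7]
gripper_width: 0.342
tool force [26.00222208 -8.50003745 -8.62045469] [ 3.38324071  7.65670581 -0.0371129 ]
row [-0.0014  0.0039  0.0032] [-0.0001 -0.0005 -0.0006] mm 1.6 deg 0.14
```

View pics/si11.png

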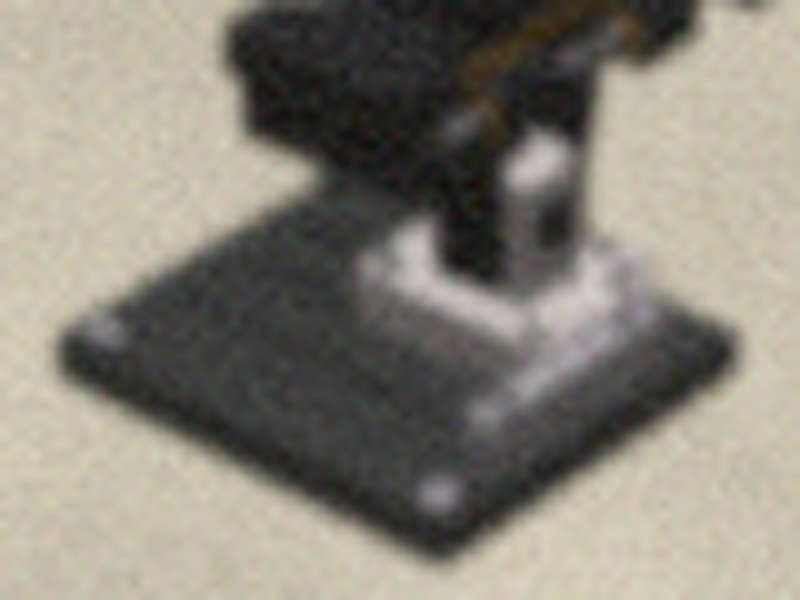

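The short fence touches the base edge in the side view, at about (540,340) in the crop. TCP z has risen 0.8 mm though, so I check the in-hand pose in the wrist view.

Run:
```python
from h import *
a=r.capture('wrist')
cv2.imwrite('pics/w11f.png',a)
p=[cv2.imread(f'pics/{n}.png')[165:300,220:350] for n in ('w7','w9','w11f')]
cv2.imwrite('pics/cmp.png',cv2.convertScaleAbs(cv2.resize(np.hstack(p),None,fx=2,fy=3,interpolation=cv2.INTER_CUBIC),alpha=1.4))
g=[cv2.cvtColor(cv2.imread(f'pics/{n}.png'),cv2.COLOR_BGR2GRAY) for n in ('w4','w7','w9','w11f')]
for k,x in enumerate(g):
    for nm,(y0,y1,x0,x1) in dict(holeL=(193,210,238,257),holeR=(193,210,311,330),port=(226,242,262,306)).items():
        t=g[0][y0:y1,x0:x1];S=x[y0-8:y1+8,x0-8:x1+8];m=cv2.matchTemplate(S,t,cv2.TM_CCOEFF_NORMED);_,v,_,l=cv2.minMaxLoc(m)
        j,i=l
        sub=lambda a,b,c:(a-c)/(2*(a-2*b+c)) if a-2*b+c else 0
        print(k,nm,round(v,3),round(j-8+sub(m[i,j-1],m[i,j],m[i,j+1]),2),round(i-8+sub(m[i-1,j],m[i,j],m[i+1,j]),2))
```

```text
0 holeL 1.0 0.0 0.01
0 holeR 1.0 -0.0 0.03
0 port 1.0 0.0 -0.01
1 holeL 0.997 -0.18 0.02
1 holeR 0.994 -0.3 0.02
1 port 0.995 -0.22 0.03
2 holeL 0.989 -0.2 -0.35
2 holeR 0.99 -0.19 -0.34
2 port 0.993 -0.19 -0.21
3 holeL 0.996 -0.15 -1.14
3 holeR 0.999 0.01 -0.92
3 port 0.99 0.07 -0.73
```

View pics/cmp.png

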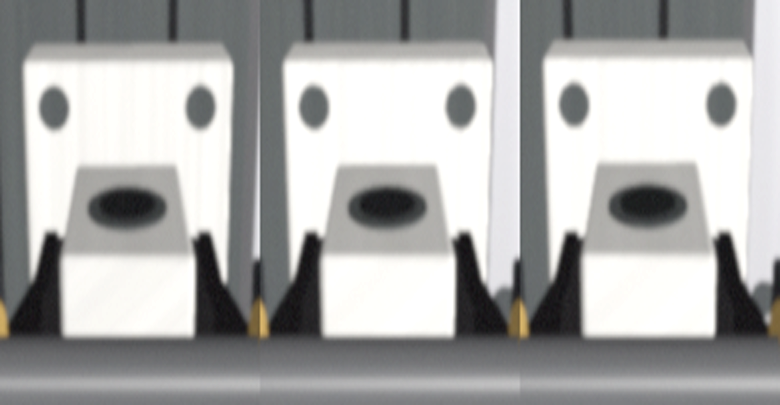

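The holes moved up about 1 px and their spacing grew slightly, so the mount has pitched about 0.5° in the jaws (+x end up) under the hard x push. I drop the push, press down to re-bed it flat, then push more gently with the downward force dominant.

```bash
python3 -m creep '[[0,-0.002,0.002,0.006,0,0,0],[0,-0.002,0.002,0.012,0,0,0],[0,-0.002,0.002,0.015,0,0,0],[0,-0.002,0.002,0.015,0,0,0],[0,-0.002,0.002,0.015,0,0,0]]'
cat > look.py <<'E'
from h import *
import sys
s=r.sense();print('tool force',(s['ee_rot'].T@s['wrist_force']).round(1),s['moment'].round(2));goal([.6166,.2150,.0619],136.3)
n=sys.argv[1];x=r.capture('wrist');cv2.imwrite(f'pics/{n}.png',x);x=cv2.cvtColor(x,6);g=cv2.imread('pics/w7.png',0)
for nm,(y0,y1,x0,x1) in dict(holeL=(193,210,238,257),holeR=(193,210,311,330),port=(226,242,262,306)).items():
        t=g[y0:y1,x0:x1];S=x[y0-8:y1+8,x0-8:x1+8];m=cv2.matchTemplate(S,t,cv2.TM_CCOEFF_NORMED);_,v,_,l=cv2.minMaxLoc(m)
        j,i=l
        sub=lambda a,b,c:(a-c)/(2*(a-2*b+c)) if a-2*b+c else 0
        print(nm,round(j-8+sub(m[i,j-1],m[i,j],m[i,j+1]),2),round(i-8+sub(m[i-1,j],m[i,j],m[i+1,j]),2))
E
python3 look.py w12
```

```text
time_s: 10.68
tcp_pos: [0.6148, 0.2151, 0.0619]
ee_rot: [[-0.723, 0.691, -0.003], [0.691, 0.723, 0.0], [0.002, -0.002, -1.0]]
wrist_force: [-13.3, 2.0, 17.8]
gripper_width: 0.343
tool force [ 11.1  -7.8 -17.7] [ 0.02  3.8  -0.02]
row [-0.0047  0.004  -0.0002] [-0.0006 -0.0008 -0.0001] mm 1.9 deg 0.18
holeL 0.13 -0.51
holeR 0.28 -0.16
port 0.2 -0.42
```

```bash
python3 -m creep '[[0,-0.01,0.008,0.006,-0.003,-0.002,0],[0,-0.015,0.01,0.006,-0.003,-0.003,0],[0,-0.018,0.012,0.006,-0.003,-0.003,0],[0,-0.018,0.012,0.006,-0.003,-0.003,0],[0,-0.018,0.012,0.006,-0.003,-0.003,0]]'
python3 look.py w13
```

```text
time_s: 11.15
tcp_pos: [0.6151, 0.2147, 0.0618]
ee_rot: [[-0.723, 0.691, -0.001], [0.691, 0.723, -0.002], [-0.0, -0.002, -1.0]]
wrist_force: [-23.2, 4.4, 18.9]
gripper_width: 0.34
tool force [ 19.8 -12.8 -18.8] [ 1.29  6.58 -0.03]
row [-0.0028  0.0041 -0.0002] [-0.0006  0.0001 -0.    ] mm 1.5 deg 0.12
holeL 0.05 -0.77
holeR 0.3 -0.61
port 0.19 -0.6
```

Run:
```python
from h import *
b=r.capture('top');c=r.capture('side');w=cv2.imread('pics/w13.png')
f=lambda a:cv2.convertScaleAbs(cv2.resize(a,(390,390),interpolation=cv2.INTER_CUBIC),alpha=1.5)
cv2.imwrite('pics/f13.png',np.hstack([f(b[175:235,115:175]),f(w[170:290,260:380])]))
cv2.imwrite('pics/g13.png',f(c[115:160,235:290]))
```

```text
(no output)
```

View pics/f13.png

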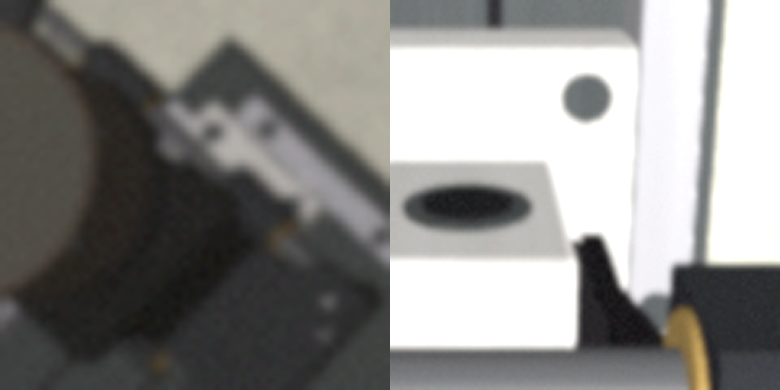

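View pics/g13.png

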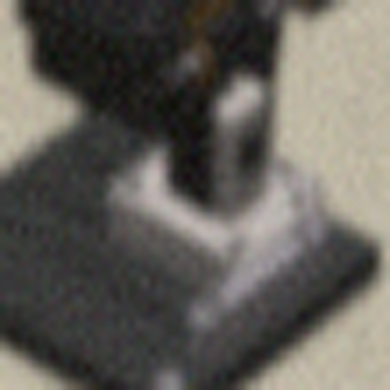

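Run:
```python
from h import *
b=r.capture('top');b2=r.capture('top');m=(b.astype(float)+b2)/2
c=cv2.resize(m[182:212,132:178].astype(np.float32),None,fx=16,fy=16,interpolation=cv2.INTER_LANCZOS4)
c=np.clip(c*1.5,0,255);cv2.imwrite('pics/t14.png',c);print(c.shape)
```

```text
(480, 736, 3)[ WARN:0@1.711] global loadsave.cpp:1063 imwrite_ Unsupported depth image for selected encoder is fallbacked to CV_8U.
```

View pics/t14.png

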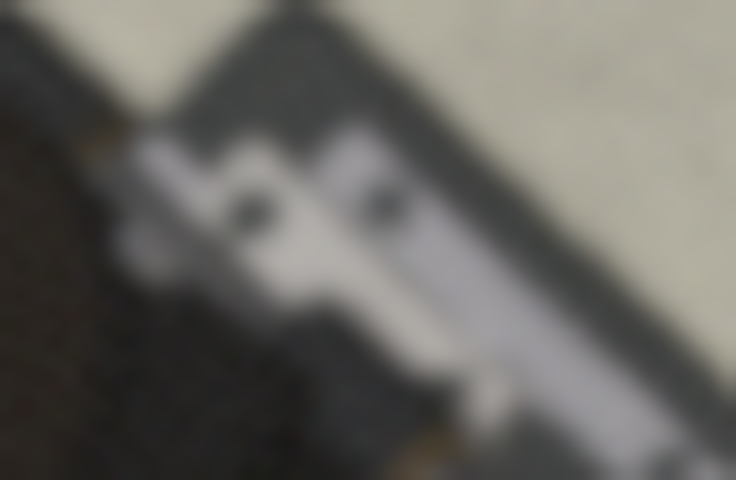

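Run:
```python
from h import *
up=lambda P:(np.array(P)+.5)/16-.5+np.array((132,182))
a=ray('top',up([(253,211)]),.038)[0,:2];f=ray('top',up([(385,202),(665,462)]),.036)[:,:2]
for y in (136.2,136.4):
    t=np.radians(y);xs=np.array([np.cos(t),np.sin(t)]);ys=np.array([-xs[1],xs[0]])
    print([(a-p)@xs*1e3 for p in f],[(a-p)@ys*1e3 for p in f])
print(np.linalg.norm(f[0]-f[1]))
```

```text
[np.float64(14.963933545509056), np.float64(15.30793976308492)] [np.float64(-13.740605110883145), np.float64(-74.64260661834727)]
[np.float64(14.915878717428757), np.float64(15.047295181449028)] [np.float64(-13.79275527422259), np.float64(-74.69558655164252)]
0.06090297306283902
```

Top view: the mount's hole is 15.0–15.3 mm from the short fence's centreline (15 expected when flush), and no gap shows. In the wrist view the base edge coincides with the long fence. A final check of the state, then hand in.

```bash
python3 look.py w15
python3 - <<'E'
from station import r
s=r.sense();print(s['time_s'],s['tcp_pos'],s['joint_velocities'].round(2),s['gripper_width'],s['joints'].round(1))
E
```

```text
tool force [ 20.4 -12.5 -18.5] [1.31 6.59 0.02]
row [-0.0028  0.0041 -0.0001] [-0.0006  0.0001 -0.    ] mm 1.5 deg 0.11
holeL 0.06 -0.77
holeR 0.29 -0.61
port 0.18 -0.6
11.45 [0.61516518 0.21469321 0.0618762 ] [ 0.08  0.01  0.03 -0.06 -0.08 -0.1 ] 0.3446342892386162 [ 3.350e+01  3.390e+01 -7.400e+00  1.000e-01 -4.880e+01 -1.672e+02]
```

```bash
python3 -c "
from station import r
print(r.finish_job())"
```

```text
the job is handed in; nothing more can be done
None
```

I set the grey aluminium cell mount flat on the stage, pushed it into the corner against both fences, and handed the job in at 11.45 s while still holding and pressing it.

**State at hand-in:** the arm was still and the gripper held the block across its 30 mm. It was pushing about 20 N toward the short fence, 12 N toward the long fence and 18 N down. The tool was level to about 0.1° and at the height expected for the mount lying flat.

**Flush with the short fence:** the mount's hole measured 15.0–15.3 mm from the fence centreline, where 15 mm means flush.

**Flush with the long fence:** no gap shows in the wrist view, and further pushing moved it only about 0.2 mm. A rougher top-view estimate, which assumes where the fence's screw holes are, put it about 0.8 mm from the ideal position along y, within the calibration error.

**What went wrong on the way:** one push toward the short fence was too hard and tipped the mount by about 0.5–1°, lifting its far end. I pressed it down flat again and pushed more gently. It slipped a few tenths of a millimetre in the jaws. My position from the first stage fit differs from the final pose by 1.5 mm, so I relied on contact and on the fence measurement instead.

I did not touch the bystanders. The last top picture I viewed of the whole table, taken before the final descent, showed the glassware, bottles and lens post where they started.

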